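# Plug in the whisk battery and snap the charging box shut

## Task

Plug the grey battery block of the cordless whisk fully home into the blue charging socket inside the white splash-proof box, then swing the open lid over and press its front down until the catch snaps and the lid stays flush shut by itself. Press firmly but do not force the lid, and leave the other things on the ledge where they stand.

Things in the scene. Friction and masses are not known exactly. Their poses are not given: they have to be found in the camera images.
- battery: Loose grey battery block, orange band and top, 140 g, standing on the work surface, plug end down. Origin: centre of the plug's underside, z up. Plug end: black, 34 (x) x 22 (y) mm, 18 mm high; above it the body, 40 (x) x 28 (y) mm, 40 mm high; 58 mm in all, with a 3 mm shoulder all round 18 mm above the origin. Same after a half turn about z.
- box: White open-topped charging box, fixed to the ledge (place and yaw vary): 130 (x) x 140 (y) x 80 mm high, walls and floor 4 mm. Origin: centre of the underside; the -x side is the front with the spring catch, the +x side carries the lid's hinge. A blue socket block, 70 x 60 x 24 mm high, stands mid-floor, its top 28 mm above the box's underside.
- socket_mouth (a point): Centre of the socket's hole at the top of the blue block, axes as the box's. Hole 35.5 (x) x 23.5 (y) mm, 2 mm chamfer, 24 mm deep. The battery is home when its shoulder rests on the block: origin 18 mm below this point, top 12 mm below the shut lid. A battery merely resting on the block stands above the box's rim.
- lid (a joint): Lid angle (rad): 0 flush shut (on a soft seal), 1.57 upright, stop at 1.85 leaning back, where it stays. Pulled well forward it sinks slowly and rests ajar on the spring catch near 0.07; about 10 to 17 N on its front edge takes it past the catch, which then holds it. Blue panel 141 mm from hinge to front, 140 wide, 6 thick; orange front lip and tab 40 mm wide, to 153 mm from the hinge.
- lid_press (a point): Point on the lid's outer face, midway across, 123 mm from the hinge (18 mm in from the panel's front edge), a good place to press; moves with the lid. z: out of the lid's outer face, x: towards the hinge. At lid 0 it is 58 mm in front of the box's centre and 86.5 mm above the box's underside.
- lid_hinge (a point): Middle of the hinge axis on the lid's underside: 65 mm behind the box's centre, 80.5 mm above the box's underside; turns with the lid.
- bowls: Two nested melamine bowls, 124 mm across and 64 mm high together, loose on the ribbed white shelf (50 mm high) on the left. Origin: centre of the underside. Leave alone.
- shaker: Glass pepper shaker with steel cap, 46 mm across, 88 mm high, loose on the shelf. Origin: centre of the underside. Leave alone.
- chopsticks: Wooden chopstick holder, 72 mm across, 110 mm high, chopsticks reaching 195 mm, loose on the shelf. Origin: centre of the underside. Leave alone.
- mug: White mug, 80 mm across, 90 mm high, loose on the right. Origin: centre of the underside. Leave alone.
- whisk: Cordless whisk lying along x on the right, 245 mm long, 38 mm thick. Origin: underside, about the middle of its length. Leave alone.
Not all that is in view belongs to the job. What is meant by the battery is not turquoise, and is the larger of those in its own colour. Of the things like the box, leave any that is pink; of the rest the larger one is meant.

How it is judged:
By the outcome, as a careful person would: the job done as asked, in the order asked, and still so for the second after the job is handed in, with the robot touching nothing.
It also fails if it takes over 59 s, if anything falls off the work surface, if the arm or the gripper's body presses on something with over 40 N, if the wrist force passes 120 N, or if a joint passes its speed limit or range.

## Robot

A 6-joint arm with a two-finger parallel gripper is mounted at the origin on the work surface. World frame = base frame: x ahead of the robot, y to its left, z up, the work surface at z = 0. Lengths are in m, angles in rad, forces in N, time in s.
With the tool pointing down it reaches from about 0.3 to 0.875 m from the base axis. Payload 6.4 kg.
Tool frame: the origin (TCP) lies midway between the tips of the shut fingers; the grasp point (between the pads) lies 19 mm behind it; x points along the fingers, y is the direction in which the jaws open and shut, and the axes are right-handed (so a half turn about x gives the same grasp; the last joint's range is limited). The gripper opens to 85 mm and grips with 20 to 120 N. Pads are 22 mm wide; open, the fingers measure 114 mm over their backs; the gripper's body (76 mm by 85 mm) begins 54 mm behind the grasp point. The pads swing forward as they close: fully open they stand 13 mm farther back than shut.
Start: joints at [-1.331, 0.181, 1.607, -0, 1.354, -0.206], TCP at [0.248, -0.519, 0.231] pointing down, gripper open.
Joint ranges: [-2.99, 2.99], [-0.89, 2.07], [0.3, 2.58], [-1.14, 4.28], [0, 2.63], [-3.12, 3.12]. Speed limits (rad/s): [2.57, 2.57, 3.01, 3.14, 3.14, 3.14].

## Interface

Orientations are given as a unit quaternion [w, x, y, z].
In Python, from bench import ctrl gives the robot as it stands.
- The arm moves only by the tool step_arm, never from a script. Its argument "motion" is a list of rows, each a list of 7 numbers: the shift along the tool's x, y, z in mm, then the turn, a rotation vector about the tool's x, y, z in degrees, then the closure in counts, from 0 (fully open) to 255 (shut). In form: [[tx, ty, tz, rx, ry, rz, hand], ...]. A call has 1 to 10 rows; each row is the pose to reach, as a shift and turn from the pose commanded when the call began, along the tool's axes at that moment; what a row does not reach only later rows make up. A row lasts 1/8 s, in which the tool goes at most 62.5 mm and 10.7 degrees, less where a joint would pass 70% of its speed; a pose out of reach is approached as far as the arm can. A call with a gripper value outside its range is refused whole. The fingers move at their own pace and stop on an object; the grip force is fixed at half the most. Time passes only in rows, so rows that repeat a pose let the fingers close. It gives the time, the measured TCP pose, the force and the opening at its end, in the units of the state.
- ctrl.get_obs(): the state, without advancing time (a new reading comes with each control period).
- ctrl.camera(name): name is "scene" or "side" or "wrist"; returns (picture, depth): 384x512x3 uint8, red, green, blue; 384x512 float32, m along the optical axis (not along the pixel's ray), 0 where there is no reading.
- ctrl.camera_info(name): a dict with "fx", "fy", "cx", "cy" (pixels), "T" (4x4, takes a point from camera to world coordinates); the wrist camera has in their place "hand_eye" (4x4, takes a point from camera to tool coordinates, whose origin is the TCP and whose axes are the tool frame's). Camera axes: x right, y down, z forward; pixel columns grow to the right and rows downward; lengths in m; the calibration is good to about 2 mm. A picture is of the moment at which its call begins: read the wrist's pose just before it. camera_info takes no time and is no camera call.
- ctrl.hand_in(): hands the job in, once; it reports no verdict.
The state is a dict: "time_s": time; "q": joint angles; "dq": joint speeds; "joint_efforts": joint torques, N m; "eef_pos": TCP position; "eef_rot": TCP orientation; "wrist_force": force on the tool from outside, world axes, zero at the start; "torque": the same for the moment, N m; "opening": opening from 0.0 (shut) to 1.0 (fully open).
Only numpy, scipy, OpenCV 4.12 (cv2) and the standard library are available. Lean on these libraries where they do the work, as an engineer would, in place of code of your own. Each camera call takes 0.05 s, during which the arm holds its last target. There are 200 camera calls.

## Working session

There is one attempt and no reset: what is moved stays moved. The work goes in short steps, Python scripts to look and compute and a tool call to move; the robot and the scene stay as the last step left them, time stands still between calls to the robot, and variables do not carry over. Pictures are saved under pics/ and viewed, about 8 in all and at most 12, crops included, and the job is handed in when it is done.

Besides the shell and the picture viewer there is one more tool, called after "Request:" as name(argument=value, ...) on one line, values as JSON. step_arm: Moves the arm, as the interface text tells. Its arguments: {"type":"object","properties":{"motion":{"type":"array","items":{"type":"array","items":{"type":"number"}}}},"required":["motion"]}

```bash
mkdir -p pics
cat > h.py <<'E'
import numpy as np, cv2
from bench import ctrl
from scipy.spatial.transform import Rotation as R
def snap(n,f):
    o=ctrl.get_obs(); p,d=ctrl.camera(n); cv2.imwrite('pics/%s.png'%f,p[:,:,::-1]); np.save('pics/%s.npy'%f,d)
    i=ctrl.camera_info(n)
    if 'T' in i: T=np.array(i['T'])
    else:
        w=o['eef_rot']; B=np.eye(4); B[:3,:3]=R.from_quat([w[1],w[2],w[3],w[0]]).as_matrix(); B[:3,3]=o['eef_pos']; T=B@np.array(i['hand_eye'])
    np.savez('pics/%s_i.npz'%f,T=T,k=[i['fx'],i['fy'],i['cx'],i['cy']])
    return p,d
def world(f):
    d=np.load('pics/%s.npy'%f); z=np.load('pics/%s_i.npz'%f); fx,fy,cx,cy=z['k']
    v,u=np.mgrid[:d.shape[0],:d.shape[1]]
    P=np.stack([(u-cx)/fx*d,(v-cy)/fy*d,d],-1)@z['T'][:3,:3].T+z['T'][:3,3]
    P[d==0]=np.nan
    return P
E
python3 - <<'E'
from h import *
a,_=snap('scene','s1'); b,_=snap('side','d1')
cv2.imwrite('pics/s1b.png',cv2.resize(a,(800,600),interpolation=cv2.INTER_CUBIC)[:,:,::-1])
cv2.imwrite('pics/d1b.png',cv2.resize(b,(800,600),interpolation=cv2.INTER_CUBIC)[:,:,::-1])
for f in('s1','d1'): print(np.load('pics/%s_i.npz'%f)['T'].round(3))
o=ctrl.get_obs();print(o)
E
```

```text
[[ 0.749  0.477 -0.459  0.997]
 [ 0.662 -0.532  0.528 -0.574]
 [ 0.008 -0.7   -0.714  0.862]
 [ 0.     0.     0.     1.   ]]
[[-0.88  -0.287  0.377  0.111]
 [-0.474  0.508 -0.719  0.784]
 [ 0.015 -0.812 -0.584  0.721]
 [ 0.     0.     0.     1.   ]]
{'time_s': 0.1, 'q': array([-1.33128584e+00,  1.81453868e-01,  1.60788092e+00, -4.31864529e-06,
        1.35380435e+00, -2.06277083e-01]), 'dq': array([ 0.00049288, -0.00123941, -0.00242315,  0.00036809, -0.00046583,
       -0.00014917]), 'joint_efforts': array([-3.50043474e-04, -4.45879412e+01, -3.52238953e+01, -3.64181715e-04,
        4.13439557e-03, -4.43972692e-05]), 'eef_pos': array([ 0.24783128, -0.5183138 ,  0.23049458]), 'eef_rot': array([-0.1557615 , -0.68960342, -0.15685484,  0.68962457]), 'wrist_force': array([ 0.69143589,  1.55534215, -0.30873397]), 'torque': array([-0.02194903,  0.00096581, -0.0032915 ]), 'opening': 1.0024957441061204}
```

View pics/s1b.png

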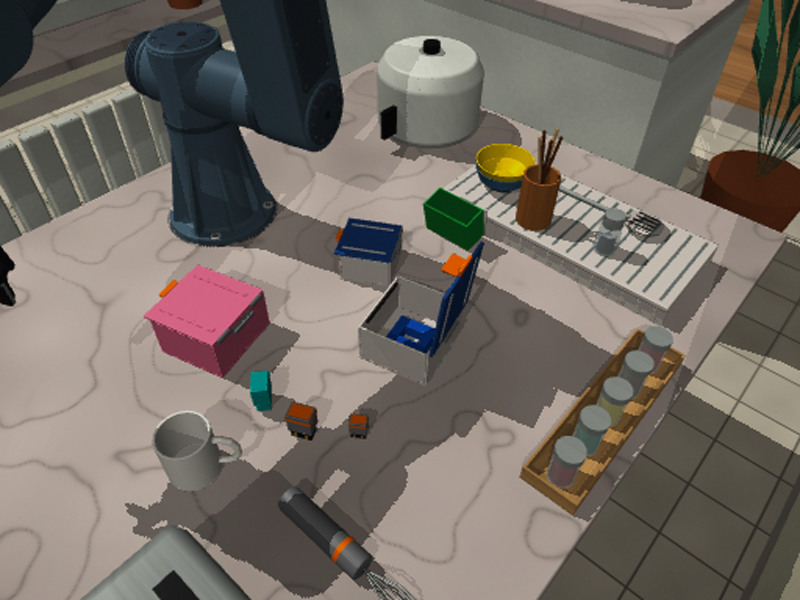

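View pics/d1b.png

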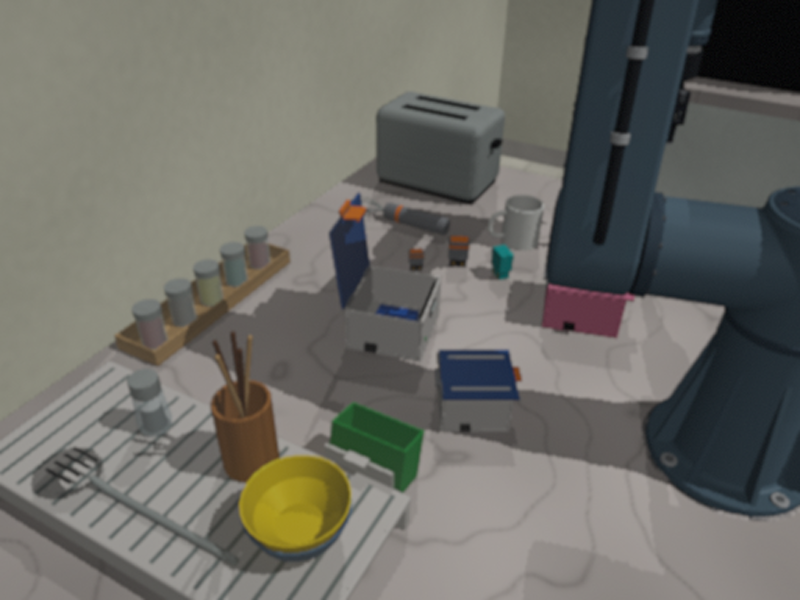

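Battery candidates in the scene view are the larger orange/grey block at (301,420), the small orange/grey block at (358,425) and the turquoise block at (261,390). The larger orange/grey one fits. Box candidates are the open white box at (420,320), the smaller shut box at (368,248) and the pink one at (210,315). The open white one fits. I'll confirm both in a crop.

Run:
```python
from h import *
a=cv2.imread('pics/s1.png'); c=a[150:285,155:320]
cv2.imwrite('pics/c1.png',cv2.resize(c,None,fx=4.8,fy=4.4,interpolation=cv2.INTER_CUBIC))
P=world('s1')
x,y,z=P[...,0],P[...,1],P[...,2]
U=np.arange(512)[None]*np.ones((384,1)); V=np.arange(384)[:,None]*np.ones((1,512))
hsv=cv2.cvtColor(a,cv2.COLOR_BGR2HSV)
# batteries
win=(U>150)&(U<250)&(V>225)&(V<290)
for lo,hi,n in((180,206,'big'),(220,240,'small')):
    m=win&(U>lo)&(U<hi)&(z>.012)
    print(n,m.sum(),np.nanmax(z[m]).round(3))
    t=m&(z>np.nanpercentile(z[m],97)-.006)
    q=np.c_[x[t],y[t]].astype(np.float32); print(len(q),cv2.minAreaRect(q),q.min(0),q.max(0),np.median(z[t]))
# box rim
m=(U>225)&(U<312)&(V>165)&(V<245)
t=m&(z>.070)&(z<.084)
q=np.c_[x[t],y[t]].astype(np.float32);print('rim',len(q),cv2.minAreaRect(q))
l=m&(z>.1); print('lid',l.sum()); L=P[l]; 
L=P[(U>270)&(U<315)&(V>150)&(V<230)&(z>.1)&(hsv[...,0]>100)&(hsv[...,0]<125)&(hsv[...,1]>120)]
c=L.mean(0); n=np.linalg.svd(L-c)[2]; print(len(L),c,n.round(3))
T=m&(hsv[...,0]>100)&(hsv[...,0]<125)&(hsv[...,1]>120)&(z>.02)&(z<.035); q=np.c_[x[T],y[T]].astype(np.float32);print('sock',len(q),np.median(z[T]),cv2.minAreaRect(q))
```

```text
big 353 0.063
179 ((0.5398923754692078, -0.26121950149536133), (0.03881405293941498, 0.02919391728937626), 25.322416305541992) [ 0.5171176  -0.28192526] [ 0.56184256 -0.24186432] 0.058641900159286386
small 184 0.045
86 ((0.6056870818138123, -0.2060210108757019), (0.028101930394768715, 0.020787876099348068), 35.5595703125) [ 0.59133804 -0.22088885] [ 0.62309813 -0.19160672] 0.04154693216010136
rim 482 ((0.5519570112228394, -0.011164151132106781), (0.14090517163276672, 0.1444157361984253), 13.37844181060791)
lid 723
483 [ 0.62849038 -0.01118987  0.17182405] [[ 0.179 -0.944 -0.278]
 [ 0.149 -0.253  0.956]
 [ 0.972  0.213 -0.096]]
sock 359 0.028073458344354596 ((0.5464690923690796, -0.011125467717647552), (0.07154925912618637, 0.05954200029373169), 13.35038948059082)
```

View pics/c1.png

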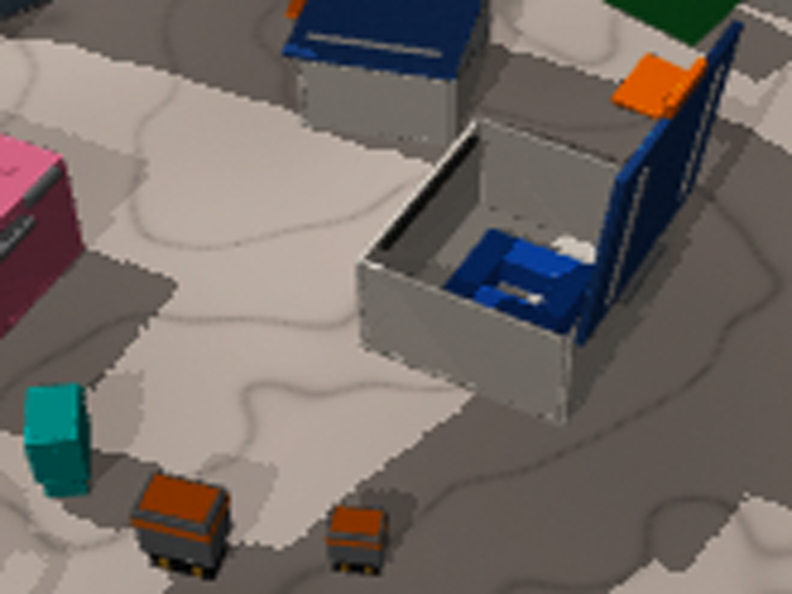

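Confirmed: the battery is at crop (182,520), larger than its orange/grey twin at (357,537), and the open white box is the larger one that isn't pink. Next I work out the approach.

```bash
cat >> h.py <<'E'
def pose():
    o=ctrl.get_obs(); w=o['eef_rot']; return np.array(o['eef_pos']),R.from_quat([w[1],w[2],w[3],w[0]])
def rel(pos,jaw,tilt=0,ref=None):
    """shift mm / rotvec deg from ref (or measured) pose to tool-down at pos with jaw axis at angle jaw (deg, mod 180)."""
    p,r=ref or pose(); best=None
    for j in (jaw,jaw+180):
        c,s=np.cos(np.radians(j)),np.sin(np.radians(j))
        X=np.array([0,0,-1.]);Y=np.array([c,s,0])
        if tilt: # tilt: lean of tool x away from down, about jaw axis
            X=R.from_rotvec(Y*np.radians(tilt)).apply(X)
        t=R.from_matrix(np.c_[X,Y,np.cross(X,Y)])
        v=np.degrees((r.inv()*t).as_rotvec())
        if best is None or np.linalg.norm(v)<np.linalg.norm(best): best=v
    return (r.inv().apply(np.array(pos)-p)*1000).round(1),best.round(2)
E
python3 - <<'E'
from h import *
p,r=pose(); print(r.as_matrix().round(3))
i=ctrl.camera_info('wrist');print(np.array(i['hand_eye']).round(3),i['fx'])
P=world('s1');print('turq',P[250,160:175:4].round(3),P[240,160:175:4].round(3))
print(rel([.54,-.261,.20],25.3+90))
E
```

```text
[[-0.     0.431 -0.902]
 [ 0.002 -0.902 -0.431]
 [-1.    -0.002 -0.   ]]
[[ 0.    -0.319  0.948 -0.142]
 [ 1.     0.001 -0.    -0.001]
 [-0.001  0.948  0.319 -0.081]
 [ 0.     0.     0.     1.   ]] 272.8537238896027
turq [[ 0.454 -0.287  0.058]
 [ 0.459 -0.279  0.055]
 [ 0.468 -0.273  0.056]
 [ 0.466 -0.261  0.042]] [[ 0.43  -0.267  0.056]
 [ 0.441 -0.262  0.062]
 [ 0.448 -0.255  0.061]
 [ 0.446 -0.244  0.048]]
(array([  30.8, -106.1, -374.6]), array([ 0.24, -0.02,  0.09]))
```

Request:
step_arm(motion=[[31,-106,-375,0,0,0,0],[31,-106,-375,0,0,0,0],[31,-106,-375,0,0,0,0],[31,-106,-375,0,0,0,0],[31,-106,-375,0,0,0,0],[31,-106,-375,0,0,0,0],[71,-106,-375,0,0,0,0],[71,-106,-375,0,0,0,0],[71,-106,-375,0,0,0,0],[71,-106,-375,0,0,0,0]])

```text
time_s: 1.35
eef_pos: [0.5407, -0.2631, 0.1621]
eef_rot: [0.157, 0.69, 0.155, -0.689]
wrist_force: [0.5, -0.1, 0.9]
opening: 0.996
```

Run:
```python
from h import *
a,_=snap('wrist','w1'); P=world('w1'); x,y,z=P[...,0],P[...,1],P[...,2]
cv2.imwrite('pics/w1b.png',cv2.resize(a,(768,576))[:,:,::-1])
m=(np.hypot(x-.54,y+.261)<.035)&(z>.05)&(z<.07)
q=np.c_[x[m],y[m]].astype(np.float32);print(m.sum(),np.median(z[m]),cv2.minAreaRect(q))
hsv=cv2.cvtColor(a,cv2.COLOR_RGB2HSV); t=m&(hsv[...,0]<20)&(hsv[...,1]>150); q=np.c_[x[t],y[t]].astype(np.float32);print(t.sum(),cv2.minAreaRect(q),q.mean(0))
print(pose()[0])
```

```text
1206 0.05734768311773934 ((0.5388026237487793, -0.2602643370628357), (0.040012720972299576, 0.0281840730458498), 24.815893173217773)
691 ((0.5399242043495178, -0.2586956322193146), (0.036195430904626846, 0.02574070915579796), 22.55194091796875) [ 0.5389439 -0.2599874]
[ 0.5406965  -0.26305364  0.16201251]
```

View pics/w1b.png

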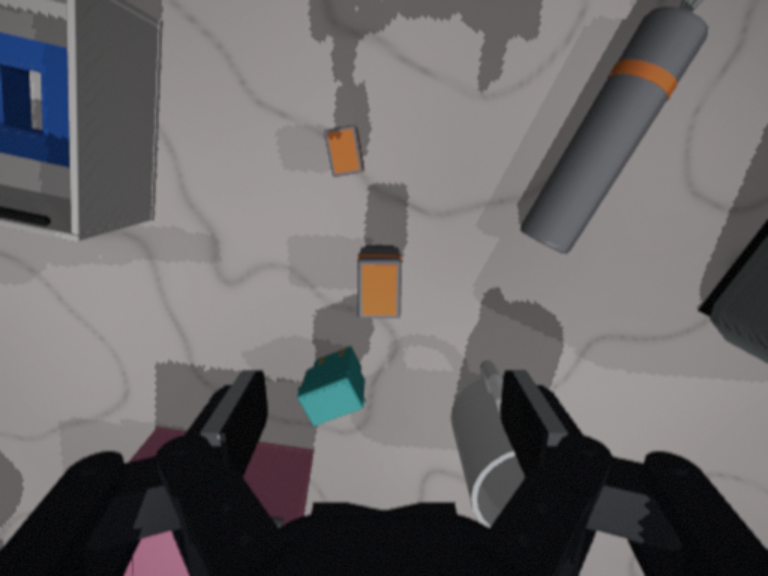

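The wrist view shows the battery upright at (380,288), aligned with the jaws, with clear space on both finger sides.

Run:
```python
from h import *
print(rel([.5389,-.2602,.070],114.8),rel([.5389,-.2602,.020],114.8))
```

```text
(array([92. , -3.6,  0.5]), array([ 0.65, -0.06, -0.14])) (array([142. ,  -3.7,   0.6]), array([ 0.65, -0.06, -0.14]))
```

Request:
step_arm(motion=[[45,-3,1,0.6,0,0,60],[80,-3,1,0.6,0,0,60],[110,-3,1,0.6,0,0,60],[130,-3,1,0.6,0,0,60],[139.5,-3,1,0.6,0,0,60],[139.5,-3,1,0.6,0,0,60],[139.5,-3,1,0.6,0,0,60]])

```text
time_s: 2.28
eef_pos: [0.5392, -0.2599, 0.022]
eef_rot: [0.153, 0.691, 0.152, -0.69]
wrist_force: [-0.1, -0.4, 0.9]
opening: 0.762
```

Run:
```python
from h import *
print(rel([.5389,-.2602,.020],114.8),ctrl.get_obs()['wrist_force'])
```

```text
(array([2. , 0.2, 0.4]), array([ 0.14, -0.06, -0.11])) [-0.12871092 -0.42065388  0.88837224]
```

Request:
step_arm(motion=[[0,0,0,0,0,0,255],[0,0,0,0,0,0,255],[0,0,0,0,0,0,255],[0,0,0,0,0,0,255],[0,0,0,0,0,0,255],[-20,0,0,0,0,0,255],[-60,0,0,0,0,0,255],[-110,0,0,0,0,0,255],[-160,0,0,0,0,0,255],[-170,0,0,0,0,0,255]])

```text
time_s: 3.52
eef_pos: [0.5403, -0.2605, 0.1962]
eef_rot: [0.155, 0.692, 0.151, -0.689]
wrist_force: [0.2, -0.8, -2.0]
opening: 0.325
```

Run:
```python
from h import *
print(rel([.478,-.027,.19],13.35+90),ctrl.get_obs()['wrist_force'],ctrl.get_obs()['q'])
```

```text
(array([   4.6, -238. ,  -42. ]), array([11.6 , -0.26, -0.38])) [ 0.21079052 -0.80653952 -1.96122052] [-6.46935357e-01  2.61871188e-01  1.58312096e+00  4.06934905e-05
  1.28853796e+00  4.88352055e-01]
```

Request:
step_arm(motion=[[0,-50,-9,2.5,0,0,255],[0,-100,-18,5,0,0,255],[0,-150,-27,8,0,0,255],[0,-200,-35,11.6,0,0,255],[0,-238,-42,11.6,0,0,255],[0,-238,-42,11.6,0,0,255],[0,-238,-42,11.6,0,0,255]])

```text
time_s: 4.4
eef_pos: [0.4758, -0.0258, 0.1904]
eef_rot: [-0.082, -0.702, -0.082, 0.703]
wrist_force: [-1.2, 0.2, -1.7]
opening: 0.323
```

Run:
```python
from h import *
print(pose()[0]); a,_=snap('wrist','w2')
P=world('w2'); x,y,z=P[...,0],P[...,1],P[...,2]
cv2.imwrite('pics/w2b.png',cv2.resize(a,(768,576),interpolation=cv2.INTER_CUBIC)[:,:,::-1])
hsv=cv2.cvtColor(a,cv2.COLOR_RGB2HSV); b=(hsv[...,0]>100)&(hsv[...,0]<125)&(hsv[...,1]>120)
near=(np.hypot(x-.5465,y+.011)<.06)
t=b&near&(z>.022)&(z<.034); q=np.c_[x[t],y[t]].astype(np.float32);print('block',t.sum(),np.median(z[t]),cv2.minAreaRect(q))
# hole edge at half-height: fit holes via contour of top mask
m=t.astype(np.uint8); cs,hi=cv2.findContours(m,cv2.RETR_CCOMP,cv2.CHAIN_APPROX_NONE)
for c,h in zip(cs,hi[0]):
    if len(c)>20:
        uv=c[:,0]; w=P[uv[:,1],uv[:,0]]; 
        z0=np.load('pics/w2_i.npz');T=z0['T'];fx,fy,cx,cy=z0['k']
        d=np.c_[(uv[:,0]-cx)/fx,(uv[:,1]-cy)/fy,np.ones(len(uv))]@T[:3,:3].T
        s=(.028-T[2,3])/d[:,2]; g=(T[:3,3]+d*s[:,None])[:,:2].astype(np.float32)
        print(len(c),h[3],uv.min(0),uv.max(0),cv2.minAreaRect(g))
r=near|True
t=(np.hypot(x-.5465,y+.011)<.11)&(z>.074)&(z<.086)&~b; q=np.c_[x[t],y[t]].astype(np.float32);print('rim',t.sum(),cv2.minAreaRect(q))
```

```text
[ 0.47584932 -0.02583003  0.19040769]
block 2893 0.027080190711879726 ((0.5461256504058838, -0.011329151690006256), (0.06881566345691681, 0.058950986713171005), 13.295031547546387)
239 -1 [231  76] [286 143] ((0.5461594462394714, -0.011226601898670197), (0.0683220773935318, 0.0587521456182003), 13.418665885925293)
112 0 [246  92] [270 128] ((0.5465337634086609, -0.011064073070883751), (0.0367148332297802, 0.025551004335284233), 13.419321060180664)
rim 4522 ((0.5468003153800964, -0.011409886181354523), (0.13103832304477692, 0.14065410196781158), 13.310747146606445)
```

View pics/w2b.png

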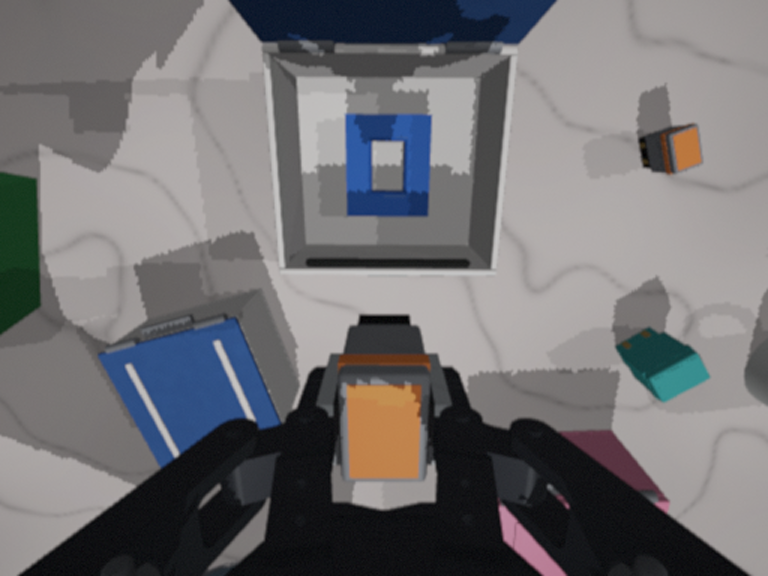

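Socket hole is at image (388,166), world (0.5465, -0.0112), yaw 13.4°. I'll give the gripper a half turn so the camera side faces away from the lid, then measure the hole and the held battery together in that view.

Request:
step_arm(motion=[[0,0,0,-10,0,0,255],[0,0,0,-20,0,0,255],[0,0,0,-30,0,0,255],[0,0,0,-40,0,0,255],[0,0,0,-50,0,0,255],[0,0,0,-60,0,0,255],[0,0,0,-70,0,0,255],[0,0,0,-80,0,0,255],[0,0,0,-90,0,0,255],[0,0,0,-90,0,0,255]])

```text
time_s: 5.7
eef_pos: [0.4762, -0.0268, 0.1905]
eef_rot: [0.554, 0.439, 0.554, -0.44]
wrist_force: [0.2, 0.4, -2.5]
opening: 0.321
```

Request:
step_arm(motion=[[0,0,0,-10,0,0,255],[0,0,0,-20,0,0,255],[0,0,0,-30,0,0,255],[0,0,0,-40,0,0,255],[0,0,0,-50,0,0,255],[0,0,0,-60,0,0,255],[0,0,0,-70,0,0,255],[0,0,0,-80,0,0,255],[0,0,0,-90,0,0,255],[0,0,0,-90,0,0,255]])

```text
time_s: 6.95
eef_pos: [0.4762, -0.0262, 0.1907]
eef_rot: [0.702, -0.08, 0.703, 0.08]
wrist_force: [0.6, 0.4, -1.6]
opening: 0.319
```

Run:
```python
from h import *
print(rel([.5627,-.079,.20],13.35+90),ctrl.get_obs()['q'].round(2)); print(pose()[1].as_matrix().round(2))
```

```text
(array([ -9.4, -70.9,  72.4]), array([-0.32, -0.01, -0.  ])) [-0.3   0.    1.89 -0.    1.25 -2.1 ]
[[-0.   -0.23  0.97]
 [ 0.    0.97  0.23]
 [-1.    0.   -0.  ]]
```

Request:
step_arm(motion=[[-9,-50,0,0,0,0,255],[-9,-71,20,0,0,0,255],[-9,-71,60,0,0,0,255],[-9,-71,72,0,0,0,255],[-9,-71,72,0,0,0,255],[-9,-71,72,0,0,0,255]])

```text
time_s: 7.7
eef_pos: [0.5616, -0.078, 0.1994]
eef_rot: [0.702, -0.082, 0.703, 0.082]
wrist_force: [-0.2, 0.3, -2.4]
opening: 0.32
```

Run:
```python
from h import *
print(pose()[0]); a,_=snap('wrist','w3')
P=world('w3'); x,y,z=P[...,0],P[...,1],P[...,2]
cv2.imwrite('pics/w3b.png',cv2.resize(a,(768,576),interpolation=cv2.INTER_CUBIC)[:,:,::-1])
hsv=cv2.cvtColor(a,cv2.COLOR_RGB2HSV); b=(hsv[...,0]>100)&(hsv[...,0]<125)&(hsv[...,1]>120)
near=(np.hypot(x-.5465,y+.011)<.06)
t=b&near&(z>.020)&(z<.036); q=np.c_[x[t],y[t]].astype(np.float32);print('block',t.sum(),np.median(z[t]),cv2.minAreaRect(q))
m=t.astype(np.uint8); cs,hi=cv2.findContours(m,cv2.RETR_CCOMP,cv2.CHAIN_APPROX_NONE)
z0=np.load('pics/w3_i.npz');T=z0['T'];fx,fy,cx,cy=z0['k']
for c,h in zip(cs,hi[0]):
    if len(c)>20:
        uv=c[:,0]
        d=np.c_[(uv[:,0]-cx)/fx,(uv[:,1]-cy)/fy,np.ones(len(uv))]@T[:3,:3].T
        s=(.028-T[2,3])/d[:,2]; g=(T[:3,3]+d*s[:,None])[:,:2].astype(np.float32)
        print(len(c),h[3],uv.min(0),uv.max(0),cv2.minAreaRect(g))
t=(np.hypot(x-.5465,y+.011)<.11)&(z>.074)&(z<.086)&~b; q=np.c_[x[t],y[t]].astype(np.float32);print('rim',t.sum(),cv2.minAreaRect(q))
# held battery in tool frame (for w2 and w3)
he=np.array(ctrl.camera_info('wrist')['hand_eye'])
for f in('w2','w3'):
    im=cv2.imread('pics/%s.png'%f); hs=cv2.cvtColor(im,cv2.COLOR_BGR2HSV); D=np.load('pics/%s.npy'%f)
    v,u=np.mgrid[:384,:512]; C=np.stack([(u-cx)/fx*D,(v-cy)/fy*D,D],-1)@he[:3,:3].T+he[:3,3]
    o=(hs[...,0]<20)&(hs[...,1]>120)&(D>0)&(D<.2)&(v>200); print(f,o.sum(),np.percentile(C[o],[1,50,99],axis=0).round(4))
    # top orange only
    k=o&(np.abs(C[...,0]-np.median(C[o][:,0]))<.004); print(cv2.minAreaRect(C[k][:,1:].astype(np.float32)))
    # body front face (grey) & plug along column
    print([ (r,C[r,255].round(4)) for r in (208,212,218,224,230,235,245,300,315)])
```

```text
[ 0.56156283 -0.07803281  0.19942205]
block 2385 0.02698353756919336 ((0.5452316403388977, -0.011785916984081268), (0.07002443075180054, 0.05989261716604233), 13.251988410949707)
210 -1 [286 146] [339 203] ((0.544819176197052, -0.012417517602443695), (0.06954085826873779, 0.06047927215695381), 13.296010971069336)
94 0 [300 160] [323 190] ((0.5447729229927063, -0.013395944610238075), (0.03663882240653038, 0.02560109831392765), 13.107102394104004)
rim 3034 ((0.5470291972160339, -0.010686516761779785), (0.13380491733551025, 0.1393764764070511), 13.208077430725098)
w2 3292 [[-0.0372 -0.0117 -0.0222]
 [-0.0359  0.0009 -0.0052]
 [-0.0232  0.013   0.0149]]
((0.0006969161331653595, -0.001341419294476509), (0.021969595924019814, 0.034656740725040436), 0.8279223442077637)
[(208, array([0.1916, 0.    , 0.0483])), (212, array([ 0.0154,  0.0003, -0.0185])), (218, array([-0.0007,  0.0003, -0.0215])), (224, array([-0.0074,  0.0004, -0.0209])), (230, array([-0.0165,  0.0004, -0.0218])), (235, array([-0.0225,  0.0004, -0.022 ])), (245, array([-0.0314,  0.0004, -0.0215])), (300, array([-0.0361,  0.0004,  0.005 ])), (315, array([-0.0359,  0.0004,  0.0139]))]
w3 3992 [[-0.0819 -0.0111 -0.0222]
 [-0.0358  0.0028 -0.0017]
 [-0.0203  0.0689  0.0765]]
((0.0005240347236394882, -0.001036662608385086), (0.036474552005529404, 0.022285260260105133), 89.88854217529297)
[(208, array([0.121 , 0.0002, 0.0205])), (212, array([ 0.0149,  0.0003, -0.0187])), (218, array([-0.0007,  0.0003, -0.0215])), (224, array([-0.0088,  0.0004, -0.0215])), (230, array([-0.0155,  0.0004, -0.0213])), (235, array([-0.0215,  0.0004, -0.0215])), (245, array([-0.0319,  0.0004, -0.0218])), (300, array([-0.0364,  0.0004,  0.0047])), (315, array([-0.0356,  0.0004,  0.0142]))]
```

View pics/w3b.png

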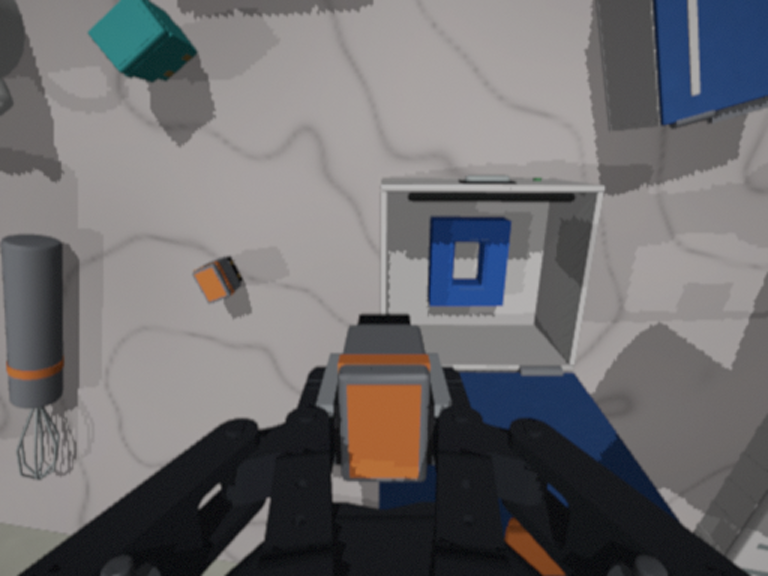

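Run:
```python
from h import *
print(rel([.5467,-.0116,.20],103.3),rel([.5467,-.0116,.058],103.3))
```

```text
(array([-0.4, 68.2,  0.8]), array([-0.02, -0.05, -0.02])) (array([141.6,  68.1,   0.9]), array([-0.02, -0.05, -0.02]))
```

Request:
step_arm(motion=[[0,50,1,0,0,0,255],[0,68,1,0,0,0,255],[0,68,1,0,0,0,255],[50,68,1,0,0,0,255],[90,68,1,0,0,0,255],[120,68,1,0,0,0,255],[136,68,1,0,0,0,255],[136,68,1,0,0,0,255],[136,68,1,0,0,0,255]])

```text
time_s: 8.88
eef_pos: [0.549, -0.0123, 0.0652]
eef_rot: [0.703, -0.082, 0.702, 0.082]
wrist_force: [-0.4, -0.7, -1.5]
opening: 0.318
```

Run:
```python
from h import *
print(rel([.5467,-.0116,.058],103.3),ctrl.get_obs()['wrist_force'])
```

```text
(array([ 7.2,  1.2, -2.1]), array([0.03, 0.12, 0.07])) [-0.35263745 -0.70279001 -1.45712784]
```

Run:
```python
from h import *
L=[]
for i in range(8): ctrl.camera('wrist'); L.append(rel([.5467,-.0116,.058],103.3)[0])
print(np.array(L)); print(np.mean(L,0))
```

```text
[[ 7.4  1.2 -2.3]
 [ 7.3  1.1 -2.2]
 [ 7.2  0.9 -2.1]
 [ 7.   0.8 -1.9]
 [ 6.8  0.7 -1.7]
 [ 6.5  0.6 -1.5]
 [ 6.4  0.5 -1.4]
 [ 6.2  0.4 -1.3]]
[ 6.85   0.775 -1.8  ]
```

Run:
```python
from h import *
a,D=snap('wrist','w4'); fx,fy,cx,cy=np.load('pics/w4_i.npz')['k']
cv2.imwrite('pics/w4b.png',cv2.resize(a[100:330,130:390],None,fx=3,fy=2.6,interpolation=cv2.INTER_CUBIC)[:,:,::-1])
he=np.array(ctrl.camera_info('wrist')['hand_eye']); v,u=np.mgrid[:384,:512]; C=np.stack([(u-cx)/fx*D,(v-cy)/fy*D,D],-1)@he[:3,:3].T+he[:3,3]
hs=cv2.cvtColor(a,cv2.COLOR_RGB2HSV); b=(hs[...,0]>100)&(hs[...,0]<125)&(hs[...,1]>120)&(D>0)&(np.abs(C[...,1])<.05)
k=b&(v<260); print(k.sum(),np.percentile(C[k],[1,50,99],axis=0).round(4))
t=k&(np.abs(C[...,0]-.038)<.005);print(t.sum(),np.percentile(C[t],[.5,1,50,99,99.5],axis=0).round(4),cv2.minAreaRect(C[t][:,1:].astype(np.float32)))
```

```text
4117 [[ 0.0352 -0.0282 -0.0375]
 [ 0.0372  0.001  -0.0247]
 [ 0.0548  0.03    0.0089]]
3722 [[ 0.0355 -0.0284 -0.0375]
 [ 0.0356 -0.0283 -0.0374]
 [ 0.0371  0.001  -0.0236]
 [ 0.0422  0.03    0.0093]
 [ 0.0426  0.0302  0.0119]] ((0.0009954385459423065, -0.01132943294942379), (0.05291573330760002, 0.05939614772796631), 89.6205062866211)
```

View pics/w4b.png

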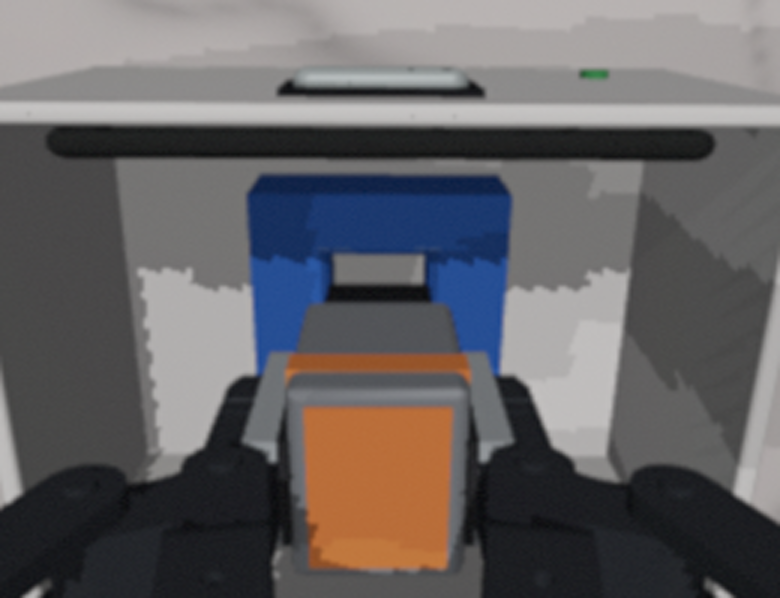

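The close view shows the plug centred over the hole left to right (blue block 248–510, plug 325–432). I apply a small correction of about +0.5 mm in y and -0.8 mm in z, then descend.

Request:
step_arm(motion=[[0,0.5,-0.8,0,0,0,255],[5,0.5,-0.8,0,0,0,255],[10,0.5,-0.8,0,0,0,255],[13,0.5,-0.8,0,0,0,255],[15,0.5,-0.8,0,0,0,255],[17,0.5,-0.8,0,0,0,255],[19,0.5,-0.8,0,0,0,255],[21,0.5,-0.8,0,0,0,255],[22,0.5,-0.8,0,0,0,255],[22,0.5,-0.8,0,0,0,255]])

```text
time_s: 10.58
eef_pos: [0.5469, -0.0115, 0.0417]
eef_rot: [0.702, -0.082, 0.702, 0.082]
wrist_force: [-0.7, 0.2, -1.7]
opening: 0.317
```

No contact force, and the plug is about 7–8 mm into the hole. Continuing to home.

Request:
step_arm(motion=[[3,0,0,0,0,0,255],[6,0,0,0,0,0,255],[8,0,0,0,0,0,255],[9,0,0,0,0,0,255],[10,0,0,0,0,0,255],[10.5,0,0,0,0,0,255],[11,0,0,0,0,0,255],[11,0,0,0,0,0,255]])

```text
time_s: 11.58
eef_pos: [0.547, -0.0115, 0.0315]
eef_rot: [0.702, -0.082, 0.702, 0.082]
wrist_force: [-3.2, 0.6, 5.6]
opening: 0.322
```

Request:
step_arm(motion=[[0.5,0,0,0,0,0,255],[1,0,0,0,0,0,255],[1.5,0,0,0,0,0,255],[1.5,0,0,0,0,0,255]])

```text
time_s: 12.08
eef_pos: [0.547, -0.0115, 0.0315]
eef_rot: [0.702, -0.082, 0.702, 0.082]
wrist_force: [-9.9, 1.3, 19.3]
opening: 0.314
```

Hard stop at 19 N with the TCP at 31.5 mm, which matches the shoulder resting on the block. Relieve, release and rise.

Request:
step_arm(motion=[[-1.5,0,0,0,0,0,255],[-1.5,0,0,0,0,0,120],[-1.5,0,0,0,0,0,120],[-1.5,0,0,0,0,0,120],[-20,0,0,0,0,0,120],[-60,0,0,0,0,0,120],[-110,0,0,0,0,0,120],[-160,0,0,0,0,0,120],[-170,0,0,0,0,0,120],[-170,0,0,0,0,0,120]])

```text
time_s: 13.32
eef_pos: [0.5474, -0.0116, 0.2007]
eef_rot: [0.703, -0.082, 0.702, 0.082]
wrist_force: [-0.1, 0.2, -0.5]
opening: 0.528
```

Run:
```python
from h import *
p0=pose()[0]; a,_=snap('wrist','w5'); s,_=snap('scene','s2')
print(p0)
cv2.imwrite('pics/s2c.png',cv2.resize(s[60:270,180:400],None,fx=3.5,fy=2.8,interpolation=cv2.INTER_CUBIC)[:,:,::-1])
for f in('w5','s2'):
    im=cv2.imread('pics/%s.png'%f); hs=cv2.cvtColor(im,cv2.COLOR_BGR2HSV); P=world(f)
    m=(hs[...,0]<20)&(hs[...,1]>110)&(np.hypot(P[...,0]-.546,P[...,1]+.0115)<.03)&(P[...,2]<.11)
    print(f,m.sum(),np.percentile(P[m],[5,50,95],axis=0).round(4) if m.sum() else '')
# lid plane
P=world('s1'); hs=cv2.cvtColor(cv2.imread('pics/s1.png'),cv2.COLOR_BGR2HSV)
c,sn=np.cos(np.radians(13.3)),np.sin(np.radians(13.3)); B=(P-[.5463,-.0113,0]); bx=B[...,0]*c+B[...,1]*sn; by=-B[...,0]*sn+B[...,1]*c; z=P[...,2]
m=(hs[...,0]>100)&(hs[...,0]<125)&(hs[...,1]>120)&(bx>.04)&(bx<.16)&(abs(by)<.08)&(z>.09)
print(m.sum(),np.polyfit(z[m],bx[m],1),[ (h,np.median(bx[m&(abs(z-h)<.008)]).round(4)) for h in(.10,.13,.16,.19,.21)],np.nanmax(z[m]))
o=(hs[...,0]<20)&(hs[...,1]>150)&(bx>-.05)&(bx<.16)&(abs(by)<.06)&(z>.15)
print('tab',o.sum(),[np.percentile(q[o],[3,50,97]).round(3) for q in(bx,by,z)])
```

```text
[ 0.54739594 -0.01155918  0.20065957]
w5 666 [[ 0.5289 -0.0217  0.0659]
 [ 0.5449 -0.0111  0.0674]
 [ 0.5609 -0.0008  0.0685]]
s2 128 [[ 5.314e-01 -2.820e-02  5.520e-02]
 [ 5.500e-01 -1.360e-02  6.780e-02]
 [ 5.669e-01  1.000e-04  7.100e-02]]
516 [0.0978056  0.06318957] [(0.1, np.float64(0.0731)), (0.13, np.float64(0.0764)), (0.16, np.float64(0.0795)), (0.19, np.float64(0.0826)), (0.21, np.float64(0.0847))] 0.22449348209629327
tab 180 [array([0.056, 0.07 , 0.087]), array([-0.022, -0.004,  0.017]), array([0.221, 0.224, 0.235])]
```

View pics/s2c.png

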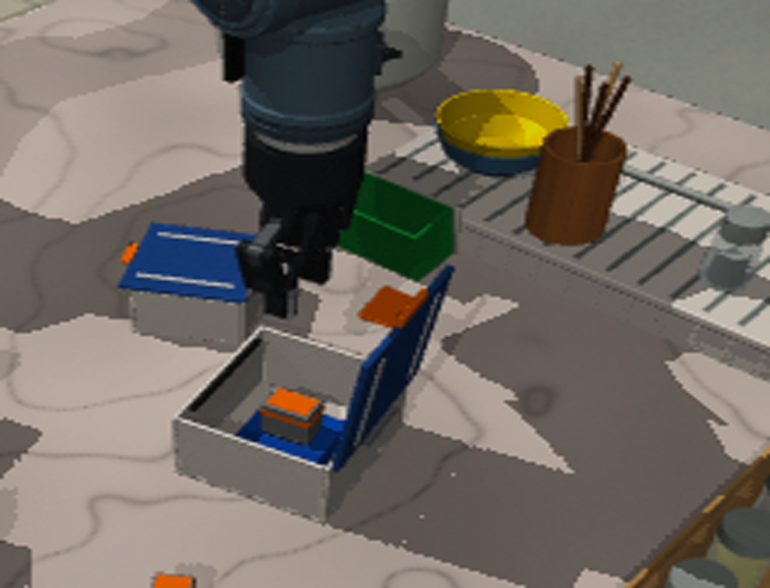

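Battery is home: its top is at 67.5 mm and 68 is expected. The lid leans about 5.6° back. Next I move behind the lid with shut fingers.

Request:
step_arm(motion=[[-40,0,0,0,0,0,255],[-80,0,0,0,0,0,255],[-80,0,40,0,0,0,255],[-80,0,85,0,0,0,255],[-80,0,126,0,0,0,255],[-80,0,126,0,0,0,255],[-80,0,126,0,0,0,255],[-40,0,126,0,0,0,255],[10,0,126,0,0,0,255],[10,0,126,0,0,0,255]])

```text
time_s: 14.68
eef_pos: [0.6653, 0.0178, 0.1845]
eef_rot: [0.699, -0.081, 0.706, 0.083]
wrist_force: [0.1, 0.4, 0.5]
opening: 0.004
```

Request:
step_arm(motion=[[0,0,-20,0,0,0,255],[0,0,-32,0,0,0,255],[-2,0,-40,0,0,0,255],[-3,0,-50,0,0,0,255],[-3,0,-60,0,0,0,255],[-2,0,-70,0,0,0,255],[0,0,-80,0,0,0,255],[3,0,-90,0,0,0,255],[7,0,-100,0,0,0,255],[11,0,-110,0,0,0,255]])

```text
time_s: 15.92
eef_pos: [0.5617, -0.0079, 0.1778]
eef_rot: [0.702, -0.082, 0.702, 0.082]
wrist_force: [-0.1, -0.4, 1.0]
opening: -0.003
```

```bash
cat >> h.py <<'E'
def lid(f):
    P=world(f); hs=cv2.cvtColor(cv2.imread('pics/%s.png'%f),cv2.COLOR_BGR2HSV)
    c,sn=np.cos(np.radians(13.3)),np.sin(np.radians(13.3)); B=(P-[.5463,-.0113,0]); bx=B[...,0]*c+B[...,1]*sn; by=-B[...,0]*sn+B[...,1]*c; z=P[...,2]
    m=(hs[...,0]>100)&(hs[...,0]<125)&(hs[...,1]>120)&(bx>-.09)&(bx<.16)&(abs(by)<.075)&(z>.08)
    q=np.c_[bx[m],z[m]]; d=np.linalg.svd(q-q.mean(0))[2][0]; d*=np.sign(d[1]); print(f,m.sum(),'lid angle',np.arctan2(d[1],-d[0]).round(3),'zmax',q[:,1].max().round(4),'front',[np.median(z[m&(abs(bx-h)<.005)]).round(4) for h in(-.065,-.055,-.03,0,.03,.06)])
E
python3 - <<'E'
from h import *
snap('scene','s3'); lid('s3'); o=ctrl.get_obs(); print(o['eef_pos'],o['wrist_force'])
E
```

```text
s3 1596 lid angle 0.976 zmax 0.2323 front [np.float64(nan), np.float64(nan), np.float64(nan), np.float64(0.1877), np.float64(0.1436), np.float64(0.0987)]
[ 0.56037691 -0.00792072  0.17708511] [-0.71463175  0.19211553 -1.22026157]
  return _methods._mean(a, axis=axis, dtype=dtype,
  ret = ret.dtype.type(ret / rcount)
```

The lid follows the finger and is now at 0.98 rad. Continuing down the arc.

Request:
step_arm(motion=[[6,0,-10,0,0,0,255],[14,0,-19,0,0,0,255],[24,0,-29,0,0,0,255],[36,0,-39,0,0,0,255],[47,0,-45,0,0,0,255],[58,0,-50,0,0,0,255],[66,0,-53,0,0,0,255],[72,0,-55,0,0,0,255],[74,0,-65,0,0,0,255],[76,0,-75,0,0,0,255]])

```text
time_s: 17.23
eef_pos: [0.489, -0.0252, 0.1023]
eef_rot: [0.702, -0.082, 0.702, 0.082]
wrist_force: [0.6, -0.9, -1.1]
opening: -0.003
```

```bash
python3 -W ignore - <<'E'
from h import *
snap('scene','s4'); lid('s4'); o=ctrl.get_obs(); print(o['eef_pos'],o['wrist_force'],rel([.4899,-.0246,.0865],103.3))
E
```

```text
s4 1926 lid angle 0.118 zmax 0.2639 front [np.float64(0.0965), np.float64(0.0958), np.float64(0.0939), np.float64(0.0918), np.float64(0.0898), np.float64(0.0873)]
[ 0.48763571 -0.0251484   0.10181068] [-0.17983114  0.9423211  -0.73859764] (array([15.3,  0. ,  2.4]), array([ 0.05, -0.08, -0.03]))
```

The lid is resting ajar on the catch and the fingertip is over the press point. Pressing slowly.

Request:
step_arm(motion=[[3,0,1,0,0,0,255],[6,0,1,0,0,0,255],[7,0,1,0,0,0,255],[8,0,1,0,0,0,255],[9,0,1,0,0,0,255],[10,0,1,0,0,0,255],[11,0,1,0,0,0,255]])

```text
time_s: 18.15
eef_pos: [0.4906, -0.025, 0.0921]
eef_rot: [0.702, -0.082, 0.702, 0.082]
wrist_force: [-3.1, -0.6, 6.1]
opening: 0.003
```

Request:
step_arm(motion=[[0.5,0,0,0,0,0,255],[1,0,0,0,0,0,255],[1.5,0,0,0,0,0,255],[2,0,0,0,0,0,255]])

```text
time_s: 18.65
eef_pos: [0.4906, -0.0247, 0.0891]
eef_rot: [0.702, -0.082, 0.702, 0.082]
wrist_force: [0.1, -0.4, -0.3]
opening: -0.003
```

Request:
step_arm(motion=[[1,0,0,0,0,0,255],[2,0,0,0,0,0,255],[2.5,0,0,0,0,0,255],[3,0,0,0,0,0,255]])

```text
time_s: 19.15
eef_pos: [0.4905, -0.0248, 0.0863]
eef_rot: [0.702, -0.082, 0.702, 0.082]
wrist_force: [-0.8, -0.3, 1.6]
opening: -0.005
```

```bash
python3 -W ignore - <<'E'
from h import *
snap('scene','s5'); lid('s5')
E
```

```text
s5 1836 lid angle 0.048 zmax 0.2538 front [np.float64(0.0865), np.float64(0.0866), np.float64(0.0867), np.float64(0.087), np.float64(0.0869), np.float64(0.0871)]
```

The catch snapped: the force dropped and the lid is flat at 86.6 mm. Retracting to check that it stays.

Request:
step_arm(motion=[[-20,0,0,0,0,0,255],[-60,0,0,0,0,0,255],[-110,0,-30,0,0,0,255],[-150,0,-70,0,0,0,255],[-160,0,-110,0,0,0,255],[-160,0,-110,0,0,0,255],[-160,0,-110,0,0,0,255],[-160,0,-110,0,0,0,255]])

```text
time_s: 20.2
eef_pos: [0.3838, -0.05, 0.2457]
eef_rot: [0.702, -0.082, 0.703, 0.083]
wrist_force: [0.3, -0.1, -0.2]
opening: -0.002
```

```bash
python3 -W ignore - <<'E'
from h import *
s,_=snap('scene','s6'); lid('s6'); print(ctrl.get_obs()['wrist_force'],ctrl.get_obs()['eef_pos'])
cv2.imwrite('pics/s6b.png',cv2.resize(s,(800,600),interpolation=cv2.INTER_CUBIC)[:,:,::-1])
E
```

```text
s6 1932 lid angle 3.14 zmax 0.0918 front [np.float64(0.0869), np.float64(0.0868), np.float64(0.087), np.float64(0.087), np.float64(0.0868), np.float64(0.087)]
[0.27635616 0.19010631 0.55837103] [ 0.38375673 -0.05000525  0.24568141]
```

View pics/s6b.png

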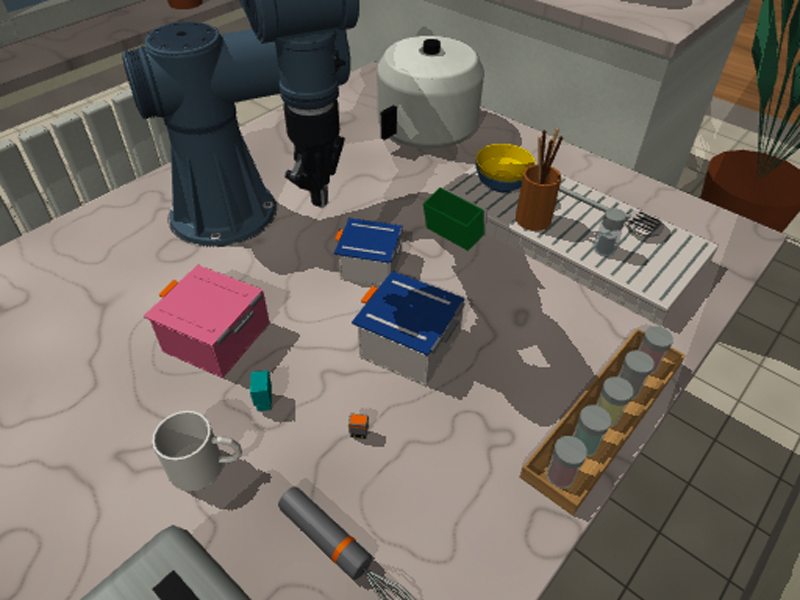

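The lid is shut flush at (410,312), the robot touches nothing, and everything else stands where it was.

```bash
python3 -c "
from bench import ctrl
print(ctrl.hand_in())"
```

```text
the job is handed in; nothing more can be done
None
```

I plugged the larger grey/orange battery fully into the blue socket, then swung the lid over and pressed it until the catch snapped. I handed the job in at about 20 s; no verdict was reported.

- **Battery:** it met a hard stop at about 19 N. After I released it, its top measured 67.5 mm above the work surface, against 68 mm expected when home.
- **Lid:** the last reading while it was still ajar was 6 N. The force then fell to zero as the catch gave. With the arm withdrawn, the lid stayed flat at about 87 mm across its whole length (86.5 mm expected).
- **Other things:** in the last picture they all stand where they were, and the robot touches nothing.
- **Disagreements:** the TCP readings wandered by 1 to 2 mm, so I lined the plug up by the wrist camera instead. The two wrist views put the hole about 2 to 3 mm apart, which I averaged and corrected from close up. My script's lid-angle fit disagreed once the lid was down: it gave 3.14 rad on the shut lid, and 0.048 just before with the finger still in view. I judged the lid flush by its height instead.

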